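# Change the tile in the drying press

### The job

The pale tile in the press is dry. Stand the steel weight and lay the wooden bar aside on the blue-grey board, lay the pale tile flat in the middle of the kiln shelf and square with it, and put the dark brown tile in its place, centred on the press's plaster bed and in line with it. Then slip the bar back over the two pins so that it lies on the dark tile, and stand the weight upright on the middle of the bar; leave the cream-glazed tile and the roll of tape where they are and never tip a tile on edge.

Things in the scene. Friction and masses are not known exactly. Their poses are not given: they have to be found in the camera images.
- tile_press: Fixed press: plywood base 84 (x) x 196 (y) x 12 mm, on it a white plaster bed 52 x 104 mm, its top at z = 22 mm; two upright 8 mm steel pins at y = +-72 mm, tops at z = 66 mm, tapering over the last 10 mm. Origin: centre of the underside, on the table; z up, y along the bed. At the start: tile on the bed, bar on the tile (underside z = 36 mm), weight on the bar (underside z = 52 mm).
- press_bar: Loose mid-brown wooden bar 30 (x) x 180 (y) x 16 mm, 0.14 kg, with two upright through slots 15 mm (x) by 22.5 mm (y) centred at y = -72 and +72 mm that pass over the pins of the press. Origin: centre of its underside; z up. Either way round will do. Solid between the slots: grip it across its 30 mm width at the middle.
- steel_weight: Loose bright steel cylinder weight, 50 mm diameter, body 43 mm tall, with a neck and a 25 mm diameter knob above it, 62 mm tall in all, about 0.65 kg. Origin: centre of its underside; z up.
- pale_tile: Loose pale pinkish terracotta tile with an incised leaf, 58 (x) x 100 (y) x 14 mm, 0.15 kg, dry; starts in the press under the bar, a 14 mm strip of it showing along both sides of the bar. Origin: centre of its underside; z up, y along its length.
- dark_tile: Loose dark brown tile with an incised leaf, stiff, 58 (x) x 100 (y) x 14 mm, 0.15 kg; starts flat on the table left of the wooden chest, beside the cream tile. Origin: centre of its underside; z up, y along its length.
- cream_tile: Cream-glazed tile of the same size, flat on the table beside the dark one; not to be moved. Origin: centre of its underside.
- kiln_shelf: Kiln shelf, tan with a worn white wash on top, a flat plate 114 (x) x 164 (y) x 14 mm fixed to the table. Origin: centre of its underside; z up, y along its length; its top is at z = 14 mm.
- side_bat: Blue-grey painted flat board 124 (x) x 184 (y) x 14 mm fixed to the table, the side area for the weight and the bar. Origin: centre of its underside; z up, y along its length; its top is at z = 14 mm.
- tape_roll: Roll of beige masking tape lying flat at the right, 102 mm outside diameter, 24 mm tall; a bystander, not to be moved. Origin: centre of its underside.

How it is judged:
By the outcome, as a careful person would: the job done as asked, in the order asked, and still so for the second after the job is handed in, with the robot touching nothing.
It also fails if it takes over 128 s, if anything falls off the work surface, if the arm or the gripper's body presses on something with over 40 N, if the wrist force passes 120 N, or if a joint passes its speed limit or range.

### The arm

A 7-joint arm with a two-finger parallel gripper is mounted at the origin on a cart in front of the work surface, level with it; the furniture and walls round the work are solid. World frame = base frame: x ahead of the robot, y to its left, z up, the work surface at z = 0. Lengths are in m, angles in rad, forces in N, time in s.
With the tool pointing down it reaches from about 0.4 to 0.875 m from the base axis. Payload 19.3 kg.
Tool frame: the origin (TCP) lies midway between the tips of the shut fingers; the grasp point (between the pads) lies 19 mm behind it (manip.grip_point_offset is the distance from the TCP to the grasp point, in m); z points along the fingers, y is the line along which they close (so a half turn about z gives the same grasp; the last joint's range is limited). The gripper opens to 85 mm and grips with 20 to 120 N. Pads are 22 mm wide; open, the fingers measure 114 mm over their backs; the gripper's body (76 mm by 85 mm) begins 54 mm behind the grasp point. The pads swing forward as they close: fully open they stand 13 mm farther back than shut.
Start: joints at [-1.21, 0.521, -0.036, 1.599, 0.021, 1.021, -0.113], TCP at [0.261, 0.568, 0.231] pointing down, gripper open.
Joint ranges: [-2.91, 2.91], [-0.3, 2.13], [-1.5, 1.42], [0.17, 2.43], [-1.26, 4.41], [0.16, 1.93], [-2.52, 2.52]. Speed limits (rad/s): [1.89, 1.89, 2.39, 2.39, 3.01, 3.01, 3.01].

### API

Orientations are given as a rotation vector (axis times angle).
In Python, from rig import manip gives the robot as it stands.
- The arm moves only by the shell command python3 -m inch 'ROWS' [OPENING]. ROWS is JSON, a list that holds one entry, the list of rows, each a list of 4 numbers: the shift along the tool's x, y, z in units of 40 mm (1.0 is 40 mm), then the turn about the tool's z in degrees. A call has 1 to 8 rows; each row shifts and turns the commanded pose from where the row before left it, along the tool's axes as they then stand; what a row does not reach is not made up. A row lasts 1/12 s, in which the tool goes at most 41.7 mm and 7.16 degrees, less where a joint would pass 70% of its speed; a pose out of reach is approached as far as the arm can. A call is refused whole if a number of a shift passes 1 or a number of a turn 7.16, either way. A call with a gripper value outside its range is refused whole. OPENING is the finger opening in mm, from 0 to 85.4, set as the call begins (- or left out, the last holds). The fingers move at their own pace and stop on an object; the grip force is fixed at half the most. Time passes only in rows, so rows that do not move let the fingers close. It gives the time, the measured TCP pose, the force, the opening and the grip force at its end, in the units of the state.
- manip.sense(): the state, without advancing time (a new reading comes with each control period).
- manip.grab_frame(name): name is "scene" or "top" or "wrist"; returns a dict with "frame" (384x512x3 uint8, red, green, blue), "vfov" (degrees; the focal length in pixels is half the picture's height over the tangent of half this angle, whatever the lens; pixels are square), "cx", "cy" (the principal point, pixels), "R" (3x3) and "t" (3): a world point X has camera coordinates R X + t. Camera axes: x right, y down, z forward; pixel columns grow to the right and rows downward; lengths in m; the calibration is good to about 2 mm. A picture is of the moment at which its call begins. There is no depth.
- manip.job_done(): hands the job in; it is judged then, once.
The state is a dict: "time": time; "joints": joint angles; "qd": joint speeds; "joint_efforts": joint torques, N m; "tcp_pos": TCP position; "tcp_rot": TCP orientation; "wrist_force": force on the tool from outside, world axes, zero at the start; "wrist_torque": the same for the moment, N m; "grip_width": finger opening in m; "gripper_force": force on a finger pad.
Only numpy, scipy, OpenCV 4.12 (cv2) and the standard library are available. Lean on these libraries where they do the work, as an engineer would, in place of code of your own. Each camera call takes 0.05 s, during which the arm holds its last target. There are 200 camera calls.

## Working session

There is one attempt and no reset: what is moved stays moved. The work goes in short steps, Python scripts to look and compute and a shell command to move; the robot and the scene stay as the last step left them, time stands still between calls to the robot, and variables do not carry over. Pictures are saved under pics/ and viewed, at most 14 in all, crops included, and the job is handed in when it is done.

```bash
ls; mkdir -p pics; python3 - <<'E'
from rig import manip
import cv2,numpy as np
s=manip.sense();print({k:np.round(v,3).tolist() for k,v in s.items()})
for n in("scene","top","wrist"):
    f=manip.grab_frame(n);cv2.imwrite(f"pics/a_{n}.png",f["frame"][:,:,::-1])
    print(n,f["vfov"],f["cx"],f["cy"],np.round(f["R"],3).tolist(),np.round(f["t"],3), np.round(-np.array(f["R"]).T@f["t"],3))
E
```

```text
pics
{'time': 0.0, 'joints': [-1.21, 0.522, -0.036, 1.6, 0.021, 1.021, -0.113], 'qd': [-0.0, -0.001, -0.0, 0.001, -0.0, -0.001, 0.0], 'joint_efforts': [-0.001, -92.71, 1.979, -36.992, 0.018, 0.008, -0.0], 'tcp_pos': [0.261, 0.568, 0.231], 'tcp_rot': [-0.671, -3.069, 0.002], 'wrist_force': [-0.106, 0.144, 0.053], 'wrist_torque': [0.001, -0.026, -0.031], 'gripper_force': 0.0, 'grip_width': 0.086}
scene 51.76332643191875 259.1183043370204 196.5342178003825 [[-0.641, 0.768, 0.004], [0.573, 0.481, -0.663], [-0.511, -0.423, -0.748]] [ 0.219 -0.268  1.173] [0.894 0.456 0.699]
top 56.65246772792696 253.6996730362767 189.11092085699465 [[-0.021, -1.0, 0.023], [-0.996, 0.019, -0.085], [0.085, -0.025, -0.996]] [0.116 0.445 0.883] [0.371 0.129 0.914]
wrist 66.94108769020173 248.68393226306995 189.5867599976699 [[0.418, 0.909, -0.001], [0.869, -0.399, 0.292], [0.265, -0.123, -0.956]] [-0.623 -0.038  0.38 ] [0.193 0.597 0.374]
```

View pics/a_top.png

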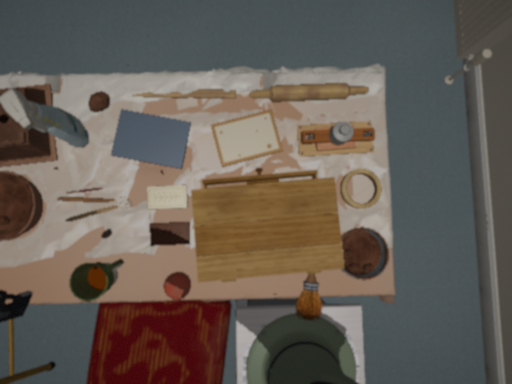

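View pics/a_scene.png

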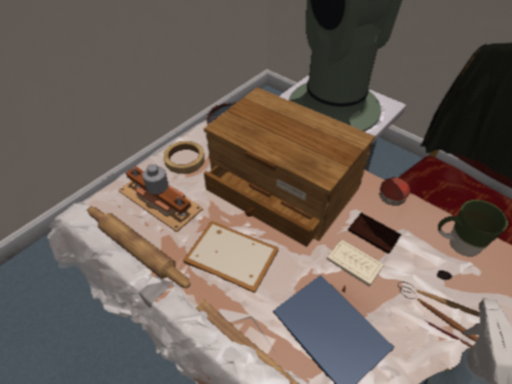

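The pictures show, in the top view, bat near (151,138), shelf (246,138), press (337,137) with weight (342,131), dark tile (170,233), cream (167,197), tape (361,188). The chest is between the robot and the work.

```bash
cat > h.py <<'E'
from rig import manip
import cv2,numpy as np
from scipy.spatial.transform import Rotation as Ro
def ray(f,uv,z):
    F=192/np.tan(np.radians(f["vfov"]/2));uv=np.atleast_2d(uv).astype(float)
    d=np.c_[(uv[:,0]-f["cx"])/F,(uv[:,1]-f["cy"])/F,np.ones(len(uv))]@np.array(f["R"])
    c=-np.array(f["R"]).T@np.array(f["t"])
    return (c+d*((z-c[2])/d[:,2])[:,None])[:,:2]
def proj(f,X):
    F=192/np.tan(np.radians(f["vfov"]/2));p=np.atleast_2d(X)@np.array(f["R"]).T+f["t"]
    return np.c_[F*p[:,0]/p[:,2]+f["cx"],F*p[:,1]/p[:,2]+f["cy"]]
def rect(f,mask,seed,z,show=1):
    "component at seed -> rectangle on plane z: centre, (short,long), yaw of long axis from +y (deg)"
    n,l=cv2.connectedComponents(mask.astype(np.uint8))
    m=(l==l[seed[1],seed[0]]).astype(np.uint8)
    c=max(cv2.findContours(m,cv2.RETR_EXTERNAL,cv2.CHAIN_APPROX_NONE)[0],key=cv2.contourArea)[:,0]
    P=ray(f,c,z);(x,y),(a,b),t=cv2.minAreaRect((P*1000).astype(np.float32))
    if a<b:t+=90   # now t = angle of long side from x
    yaw=(t-90+90)%180-90
    return np.round([x,y,min(a,b),max(a,b),yaw],1)
def tool():
    s=manip.sense();return np.array(s["tcp_pos"]),Ro.from_rotvec(s["tcp_rot"]).as_matrix(),s
def go(x,y,z,yaw=None):
    "tool-axis shift in units to reach TCP x,y,z; turn (deg) so that closing axis is at yaw deg from +x"
    p,R,s=tool();d=R.T@(np.array([x,y,z])-p)/.04
    out=[np.round(d,3)]
    if yaw is not None:
        cur=np.degrees(np.arctan2(R[1,1],R[0,1]));t=-((yaw-cur+90)%180-90);out+=[np.round(t,2)]
    return out
E
python3 - <<'E'
from h import *
f=manip.grab_frame("top");im=f["frame"];h=cv2.cvtColor(im,cv2.COLOR_RGB2HSV)
for n,(u,v) in dict(bat=(151,138),shelf=(246,138),edge=(216,143),ply=(303,149),bar=(318,134),pale=(330,124),pale2=(330,143),wt=(342,131),dark=(163,233),dark2=(182,233),cream=(167,197),tape=(361,172),pk=(110,275),wht=(200,90)).items(): print(n,im[v,u],h[v,u],ray(f,(u,v),.014).round(3))
H=h[...,0].astype(int);S=h[...,1];V=h[...,2]
print("bat",rect(f,(H>95)&(H<130)&(S>60)&(V>60),(151,138),.014))
print("dark",rect(f,V<75,(170,233),.014))
big=cv2.resize(im[95:255,90:400],None,fx=2.58,fy=2.58,interpolation=cv2.INTER_CUBIC)
cv2.imwrite("pics/b.png",cv2.convertScaleAbs(big[:,:,::-1],alpha=1.3))
for c in ([300,0],):pass
# chest: top-face corners by two views
g=manip.grab_frame("scene")
def tri(a,b):
    P=[]
    for F,uv in((f,a),(g,b)):
        fl=192/np.tan(np.radians(F["vfov"]/2));K=np.array([[fl,0,F["cx"]],[0,fl,F["cy"]],[0,0,1]])
        P.append(K@np.c_[F["R"],F["t"]])
    X=cv2.triangulatePoints(P[0],P[1],np.float32(a).reshape(2,1),np.float32(b).reshape(2,1));return (X[:3]/X[3]).ravel().round(3)
print("chest",tri((335,179),(207,131)),tri((193,189),(325,190)),tri((343,269),(262,92)))
E
```

```text
bat [ 80  90 101] [106  53 101] [[0.583 0.366]]
shelf [170 162 146] [ 20  36 170] [[0.579 0.124]]
edge [142 114  82] [ 16 108 142] [[0.567 0.201]]
ply [153 125  88] [ 17 108 153] [[ 0.548 -0.022]]
bar [114  70  37] [ 13 172 114] [[ 0.587 -0.062]]
pale [145 119  87] [ 17 102 145] [[ 0.613 -0.095]]
pale2 [147 105  77] [ 12 121 147] [[ 0.563 -0.093]]
wt [117 115 112] [ 18  11 117] [[ 0.594 -0.125]]
dark [29 16 11] [  8 158  29] [[0.342 0.335]]
dark2 [89 65 54] [  9 100  89] [[0.341 0.288]]
cream [179 169 147] [ 21  46 179] [[0.431 0.325]]
tape [131 113  76] [ 20 107 131] [[ 0.486 -0.17 ]]
pk [29 34 20] [ 41 105  34] [[0.242 0.465]]
wht [129 105  79] [ 16  99 129] [[0.707 0.24 ]]
bat [ 4.5540e+02  8.2200e+01  9.9230e+02  1.3597e+03 -3.0000e-01]
dark [338.8 320.5  49.5  95.1  -1.3]
chest [ 0.451 -0.062  0.154] [0.438 0.237 0.164] [ 0.258 -0.07   0.15 ]
```

View pics/b.png

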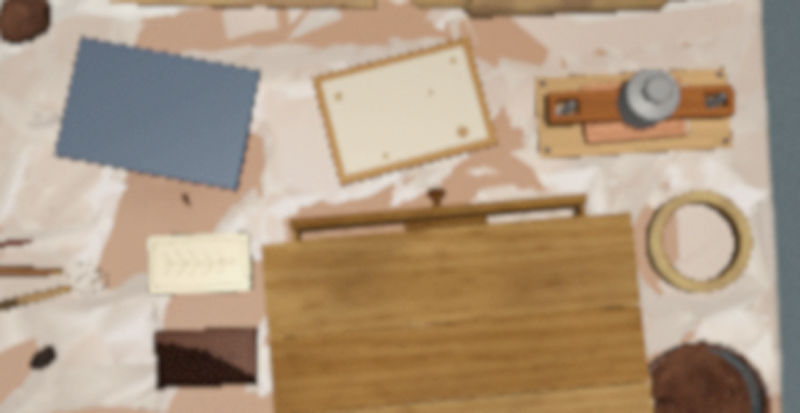

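```bash
python3 -c "
from h import *
print(go(.575,.38,.30,0),go(.575,.14,.30),go(.575,-.11,.30))"
```

```text
[array([-9.094, -0.987, -1.723]), np.float64(65.31)] [array([-11.6  ,  -6.438,  -1.721])] [array([-14.21 , -12.117,  -1.718])]
```

```bash
python3 -m inch '[[[-0.76,-0.08,-0.14,0],[-0.76,-0.08,-0.14,0],[-0.76,-0.08,-0.14,0],[-0.76,-0.08,-0.14,0],[-0.76,-0.08,-0.14,0],[-0.76,-0.08,-0.14,0]]]' 85
python3 -m inch '[[[-0.76,-0.08,-0.14,0],[-0.76,-0.08,-0.14,0],[-0.76,-0.08,-0.14,0],[-0.76,-0.08,-0.14,0],[-0.76,-0.08,-0.14,0],[-0.76,-0.08,-0.14,0]]]'
python3 -m inch '[[[0,0,0,6.5],[0,0,0,6.5],[0,0,0,6.5],[0,0,0,6.5],[0,0,0,6.5]]]'
python3 -m inch '[[[0,0,0,6.5],[0,0,0,6.5],[0,0,0,6.5],[0,0,0,6.5],[0,0,0,6.5],[0,0,0,0],[0,0,0,0]]]'
python3 -c "
from h import *
f=manip.grab_frame('wrist');cv2.imwrite('pics/w1.png',f['frame'][:,:,::-1]);np.save('w1.npy',f,allow_pickle=True)
print(go(.575,.38,.30,0),go(.575,.14,.30),go(.575,-.11,.30),tool()[2]['joints'])"
```

```text
time: 0.75
tcp_pos: [0.4199, 0.4733, 0.2652]
tcp_rot: [-0.671, -3.069, 0.0]
wrist_force: [-0.1, -0.3, -0.8]
grip_width: 0.0853
gripper_force: 0.0
time: 1.25
tcp_pos: [0.5776, 0.3796, 0.2987]
tcp_rot: [-0.671, -3.069, 0.0]
wrist_force: [0.0, 0.3, 0.3]
grip_width: 0.085
gripper_force: 0.0
time: 1.67
tcp_pos: [0.5764, 0.3806, 0.2983]
tcp_rot: [-1.511, -2.754, 0.0]
wrist_force: [0.2, 0.7, -0.4]
grip_width: 0.0853
gripper_force: 0.0
time: 2.25
tcp_pos: [0.5763, 0.3808, 0.2983]
tcp_rot: [2.211, 2.232, -0.001]
wrist_force: [0.7, -0.0, -0.6]
grip_width: 0.0846
gripper_force: 0.0
[array([-0.017, -0.034, -0.04 ]), np.float64(0.57)] [array([-6.017, -0.094, -0.039])] [array([-12.267,  -0.156,  -0.038])] [-0.84319861  0.59740183  0.2970411   1.33356612 -0.17505505  1.23629373
 -0.52737429]
```

View pics/w1.png

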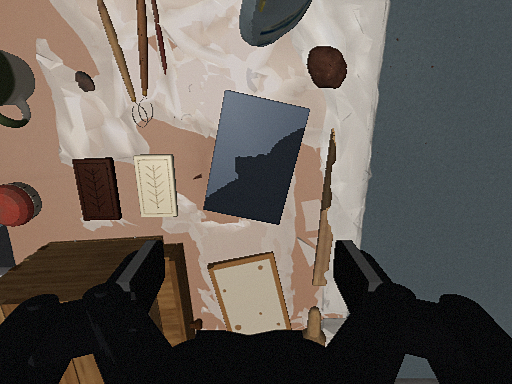

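Wrist view shows bat centred ~(257,157), dark tile (97,188), cream tile (155,185), shelf partly behind the gripper at the bottom.

```bash
python3 -m inch '[[[-0.75,0,0,0],[-0.75,0,0,0],[-0.75,0,0,0],[-0.75,0,0,0],[-0.75,0,0,0],[-0.75,0,0,0],[0,0,0,0.6],[0,0,0,0]]]' >/dev/null
python3 - <<'E'
from h import *
f=manip.grab_frame('wrist');np.save('w2.npy',f,allow_pickle=True);cv2.imwrite('pics/w2.png',f['frame'][:,:,::-1])
print(go(.575,.20,.30,0),go(.575,0.05,.30))
f=np.load('w1.npy',allow_pickle=True).item();im=f['frame'];h=cv2.cvtColor(im,cv2.COLOR_RGB2HSV);H,S,V=[h[...,i].astype(int) for i in range(3)]
for u,v in((290,120),(230,190),(97,165),(150,165),(90,140),(130,190),(165,215),(128,230)):print((u,v),h[v,u])
m=(H>100)&(H<130)&(S>50);m[:60]=0;m[235:]=0;m[:,320:]=0
print('bat',rect(f,m,(290,120),.014))
m=(V<75);m[235:]=0;print('dark',rect(f,m,(80,170),.014))
m=(V>135)&(S<110)&(H>17);m[:140]=0;print('cream',rect(f,m,(145,163),.014))
E
```

```text
[array([-0.014, -0.063, -0.031]), np.float64(-0.18)] [array([-3.764, -0.052, -0.033])]
(290, 120) [110  49 105]
(230, 190) [103  40  45]
(97, 165) [  7 136  60]
(150, 165) [ 23  44 216]
(90, 140) [ 16  45 180]
(130, 190) [ 13  87 165]
(165, 215) [ 21  49 205]
(128, 230) [ 11  82 164]
bat [589.5 255.  646.2 988.7 -89.4]
dark [342.9 321.   62.5 100.8   1.4]
cream [432.5 326.7  56.8  98.    1.2]
```

View pics/w2.png

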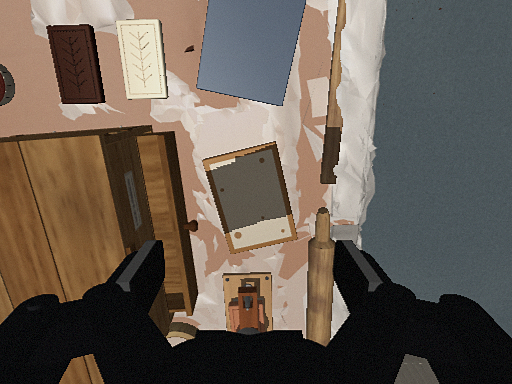

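Shelf corners at ~(203,160),(277,142),(297,238),(231,254); press partly visible at (247,300).

```bash
python3 -m inch '[[[-0.72,0,0,0],[-0.72,0,0,0],[-0.72,0,0,0],[-0.72,0,0,0],[-0.72,0,0,0],[-0.72,0,0,0],[-0.72,0,0,0],[-0.72,0,0,0]]]' >/dev/null
python3 -m inch '[[[0,0,0,0],[0,0,0,0]]]'
python3 - <<'E'
from h import *
f=manip.grab_frame('wrist');np.save('w3.npy',f,allow_pickle=True);cv2.imwrite('pics/w3.png',f['frame'][:,:,::-1])
def corners(n,c,z):
    f=np.load(n,allow_pickle=True).item();g=cv2.cvtColor(f['frame'],cv2.COLOR_RGB2GRAY)
    c=cv2.cornerSubPix(g,np.float32(c).reshape(-1,1,2),(4,4),(-1,-1),(3,50,.01))[:,0]
    P=ray(f,c,z)*1000;print(n,c.round(1).tolist(),P.round(1).tolist())
    print(' centre',P.mean(0).round(1),'sides',np.linalg.norm(P-np.roll(P,-1,0),axis=1).round(1),'yaw',[round(float(np.degrees(np.arctan2(*(d*[-1,1])))),1) for d in (P[0]-P[3],P[1]-P[2])])
corners('w1.npy',[(226,90),(310,109),(280,224),(204,208)],.014)
corners('w2.npy',[(203,160),(277,142),(297,238),(231,254)],.014)
corners('w2.npy',[(48,27),(94,24),(104,102),(60,103)],.014)
E
```

```text
time: 3.85
tcp_pos: [0.5765, -0.0301, 0.2985]
tcp_rot: [2.226, 2.216, -0.0]
wrist_force: [0.8, 0.8, 0.0]
grip_width: 0.0849
gripper_force: 0.0
w1.npy [[223.60000610351562, 90.4000015258789], [309.70001220703125, 108.69999694824219], [278.5, 224.60000610351562], [202.3000030517578, 209.1999969482422]] [[539.8, 467.4], [661.7, 443.9], [624.4, 264.9], [503.5, 290.1]]
 centre [582.4 366.6] sides [124.2 182.9 123.5 181. ] yaw [-11.6, -11.8]
w2.npy [[201.5, 160.1999969482422], [274.70001220703125, 140.60000610351562], [297.70001220703125, 239.3000030517578], [230.3000030517578, 252.1999969482422]] [[506.6, 187.5], [615.6, 216.1], [656.3, 56.1], [546.1, 33.2]]
 centre [581.2 123.2] sides [112.7 165.1 112.6 159.3] yaw [14.3, 14.3]
w2.npy [[45.79999923706055, 25.700000762939453], [92.80000305175781, 26.600000381469727], [104.80000305175781, 102.30000305175781], [61.79999923706055, 103.30000305175781]] [[311.2, 368.1], [372.9, 366.8], [374.4, 271.2], [313.2, 270.2]]
 centre [342.9 319.1] sides [61.7 95.5 61.2 98. ] yaw [1.2, 0.9]
```

View pics/w3.png

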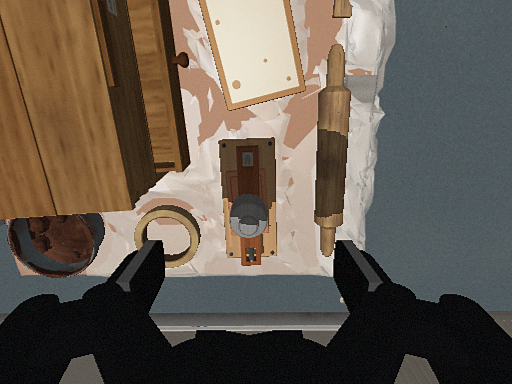

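Press base spans ~(220,140)-(278,258), weight knob ~(250,203), bar pins at ~(248,159) and (251,253); tape (166,236).

```bash
python3 - <<'E'
from h import *
f=np.load('w3.npy',allow_pickle=True).item();im=f['frame'][125:275,190:310]
cv2.imwrite('pics/w3c.png',cv2.convertScaleAbs(cv2.resize(im,None,fx=4,fy=4,interpolation=cv2.INTER_CUBIC)[:,:,::-1],alpha=1.5))
E
```

```text
(no output)
```

View pics/w3c.png

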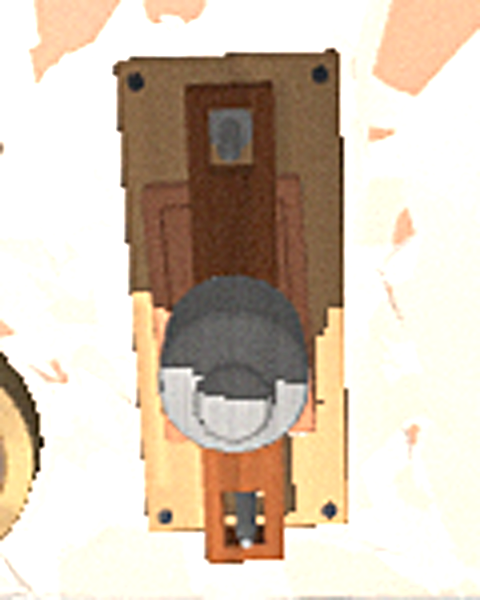

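```bash
cat >> h.py <<'E'
def quad(name,f,c,z):
    P=ray(f,c,z)*1000
    print(name,'c',P.mean(0).round(1),'sides',np.linalg.norm(P-np.roll(P,-1,0),axis=1).round(1),'yaw',[round(float(np.degrees(np.arctan2(*(d*[-1,1])))),1) for d in (P[0]-P[3],P[1]-P[2])])
E
python3 - <<'E'
from h import *
f=np.load('w3.npy',allow_pickle=True).item()
T=lambda c:np.array(c)/4+[189.6,124.6]
quad('base',f,T([(116,63),(338,50),(347,523),(150,530)]),.012)
quad('bar',f,T([(187,85),(272,82),(283,558),(206,562)]),.052)
quad('tile',f,T([(142,184),(300,175),(314,430),(163,440)]),.036)
print('pins',ray(f,T([(230,128),(246,543)]),.066)*1000,'knob',ray(f,T([(232,402)]),.114)*1000)
g=manip.grab_frame('top');print('knob top',ray(g,[(90+653/2.58,95+88/2.58)],.114)*1000)
h=cv2.cvtColor(g['frame'],cv2.COLOR_RGB2HSV);H,S,V=[h[...,i].astype(int) for i in range(3)]
quad('bat',g,np.array([(80,38),(259,71),(237,190),(55,155)])/2.58+[90,95],.014)
quad('shelf',g,np.array([(315,77),(467,40),(497,143),(343,184)])/2.58+[90,95],.014)
quad('base',g,np.array([(538,80),(723,68),(733,148),(540,157)])/2.58+[90,95],.012)
quad('bar',g,np.array([(546,93),(733,85),(733,115),(549,124)])/2.58+[90,95],.052)
quad('dark',g,np.array([(155,330),(257,327),(257,383),(158,388)])/2.58+[90,95],.014)
E
```

```text
base c [ 576.3 -107.3] sides [ 81.7 195.1  82.1 193.7] yaw [2.2, 2.3]
bar c [ 576. -105.] sides [ 28.5 181.2  29.4 181.9] yaw [1.3, 1.6]
tile c [ 573.2 -101.1] sides [ 56.7 100.   58.  100.9] yaw [3.0, 3.7]
pins [[ 573.88239643  -26.73930831]
 [ 578.80990425 -180.15668978]] knob [[ 574.301448   -102.80287673]]
knob top [[573.52114866 -99.52123272]]
bat c [580.8 365.6] sides [180.6 121.1 181.8 119.5] yaw [-101.1, -100.6]
shelf c [579.5 120.5] sides [156.7 108.7 158.2 111.2] yaw [-76.3, -75.5]
base c [ 574.  -108.2] sides [188.1  82.1 194.5  78.2] yaw [-90.3, -85.7]
bar c [ 573.6 -104.5] sides [181.2  29.4 177.8  30.2] yaw [-86.4, -92.9]
dark c [340.3 317.6] sides [98.5 53.9 95.1 55.8] yaw [-86.8, -90.3]
```

```bash
python3 -c "
from h import *
print(go(.574,-.1018,.061,2))"
```

```text
[array([-1.846, -0.059,  5.931]), np.float64(-2.12)]
```

```bash
python3 -m inch '[[[-0.62,-0.02,0.4,-2.1],[-0.62,-0.02,0.4,0],[-0.6,-0.02,0.4,0],[0,0,0.7,0],[0,0,0.7,0],[0,0,0.7,0],[0,0,0.6,0],[0,0,0,0]]]' 80
python3 -c "
from h import *
print(go(.574,-.1018,.061,2))"
```

```text
time: 4.62
tcp_pos: [0.5736, -0.101, 0.1383]
tcp_rot: [-2.179, -2.256, 0.006]
wrist_force: [-0.5, -0.7, -0.9]
grip_width: 0.0798
gripper_force: 0.0
[array([-0.022,  0.021,  1.932]), np.float64(0.01)]
```

```bash
python3 -m inch '[[[0,0,0.4,0],[0,0,0.4,0],[0,0,0.4,0],[0,0,0.4,0],[0,0,0.33,0],[0,0,0,0],[0,0,0,0]]]'
python3 -m inch '[[[0,0,0,0],[0,0,0,0],[0,0,0,0],[0,0,0,0],[0,0,0,0],[0,0,0,0],[0,0,0,0],[0,0,0,0]]]' 40
python3 -c "
from h import *
f=manip.grab_frame('wrist');cv2.imwrite('pics/w4.png',f['frame'][:,:,::-1])"
```

```text
time: 5.2
tcp_pos: [0.5756, -0.1028, 0.0657]
tcp_rot: [-2.185, -2.257, 0.0]
wrist_force: [-0.0, 0.4, 0.3]
grip_width: 0.0796
gripper_force: 0.0
time: 5.87
tcp_pos: [0.5756, -0.1034, 0.0665]
tcp_rot: [2.186, 2.256, 0.001]
wrist_force: [-5.4, 1.3, 13.6]
grip_width: 0.0482
gripper_force: 60.4
```

View pics/w4.png

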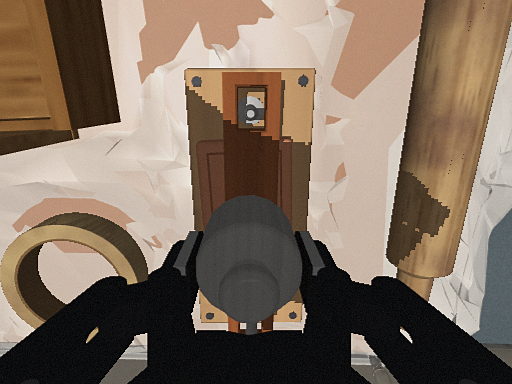

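```bash
python3 -m inch '[[[0,0,-0.3,0],[0,0,-0.5,0],[0,0,-0.6,0],[0,0,-0.6,0],[0.3,0.04,0,0],[0.6,0.06,0,0],[0.8,0.08,0,0],[0.8,0.08,0,0]]]'
python3 -m inch '[[[0.8,0.08,0,0],[0.8,0.08,0,0],[0.8,0.08,0,0],[0.8,0.08,0,0],[0.8,0.08,0,0],[0.8,0.08,0,0],[0.8,0.08,0,0],[0.8,0.08,0,0]]]'
python3 -m inch '[[[0.8,0.08,0,0],[0.6,0.05,0,0],[0.3,0.03,0,0],[0,0,0,0],[0,0,0,0],[0,0,0,0]]]'
python3 -c "
from h import *
print(go(.599,.301,.028))"
```

```text
time: 6.58
tcp_pos: [0.5822, -0.0022, 0.1458]
tcp_rot: [-2.188, -2.255, 0.0]
wrist_force: [0.5, 0.6, -9.2]
grip_width: 0.048
gripper_force: 65.5
time: 7.25
tcp_pos: [0.5994, 0.2554, 0.1456]
tcp_rot: [-2.185, -2.256, 0.001]
wrist_force: [1.1, -0.3, -8.1]
grip_width: 0.0482
gripper_force: 65.6
time: 7.75
tcp_pos: [0.6042, 0.3206, 0.1453]
tcp_rot: [2.187, 2.255, -0.001]
wrist_force: [0.3, 0.7, -9.0]
grip_width: 0.0479
gripper_force: 65.5
[array([-0.482, -0.144,  2.934])]
```

```bash
python3 -m inch '[[[-0.48,-0.14,0.5,0],[0,0,0.6,0],[0,0,0.6,0],[0,0,0.5,0],[0,0,0.3,0],[0,0,0.2,0],[0,0,0.1,0],[0,0,0,0]]]'
python3 -m inch '[[[0,0,0.06,0],[0,0,0,0],[0,0,0,0]]]'
```

```text
time: 8.42
tcp_pos: [0.5994, 0.302, 0.0332]
tcp_rot: [2.186, 2.256, -0.0]
wrist_force: [-0.4, -0.2, -7.9]
grip_width: 0.0475
gripper_force: 65.4
time: 8.67
tcp_pos: [0.5996, 0.3026, 0.0316]
tcp_rot: [2.186, 2.256, 0.001]
wrist_force: [-0.3, 0.4, -8.4]
grip_width: 0.0481
gripper_force: 65.5
```

```bash
python3 -m inch '[[[0,0,0.06,0],[0,0,0.0,0],[0,0,0,0]]]'
python3 -m inch '[[[0,0,0.06,0],[0,0,0.0,0],[0,0,0,0]]]'
```

```text
time: 8.92
tcp_pos: [0.5995, 0.3026, 0.0288]
tcp_rot: [2.186, 2.256, 0.001]
wrist_force: [1.6, 0.5, -6.2]
grip_width: 0.0479
gripper_force: 65.7
time: 9.17
tcp_pos: [0.5996, 0.3026, 0.0286]
tcp_rot: [-2.186, -2.256, -0.002]
wrist_force: [-13.7, -4.5, 31.0]
grip_width: 0.0484
gripper_force: 69.9
```

```bash
python3 -m inch '[[[0,0,-0.04,0],[0,0,0,0]]]' 
python3 -m inch '[[[0,0,0,0],[0,0,0,0],[0,0,0,0],[0,0,0,0]]]' 80
python3 -m inch '[[[0,0,-0.3,0],[0,0,-0.6,0],[0,0,-0.8,0],[0,0,-0.8,0],[0,0,-0.8,0],[-0.4,0,0,0],[-0.8,0,0,0],[-0.8,0,0,0]]]'
python3 -m inch '[[[-0.8,-0.08,0,0],[-0.8,-0.08,0,0],[-0.8,-0.08,0,0],[-0.8,-0.08,0,0],[-0.6,-0.04,0,0],[-0.3,0,0,0],[0,0,0,0],[0,0,0,0]]]'
python3 - <<'E'
from h import *
f=manip.grab_frame('wrist');np.save('w5.npy',f,allow_pickle=True)
g=manip.grab_frame('top')['frame'][95:255,90:400]
im=f['frame'];a=cv2.resize(im[0:300,110:410],(600,600))
cv2.imwrite('pics/w5.png',a[:,:,::-1]);print(go(.5755,-.106,.033,1.7))
E
```

```text
time: 9.33
tcp_pos: [0.5995, 0.3026, 0.0286]
tcp_rot: [2.186, 2.256, 0.001]
wrist_force: [-6.4, -1.8, 15.5]
grip_width: 0.0475
gripper_force: 68.2
time: 9.67
tcp_pos: [0.5994, 0.3024, 0.0276]
tcp_rot: [2.186, 2.256, 0.0]
wrist_force: [-0.4, 0.4, 0.1]
grip_width: 0.0799
gripper_force: 0.0
time: 10.33
tcp_pos: [0.6017, 0.2224, 0.1609]
tcp_rot: [2.183, 2.259, 0.003]
wrist_force: [1.0, -0.7, 1.0]
grip_width: 0.0799
gripper_force: 0.0
time: 11.0
tcp_pos: [0.5928, 0.0582, 0.1601]
tcp_rot: [2.187, 2.256, 0.001]
wrist_force: [0.0, 1.1, 0.0]
grip_width: 0.08
gripper_force: 0.0
[array([-4.126, -0.567,  3.167]), np.float64(0.2)]
```

View pics/w5.png

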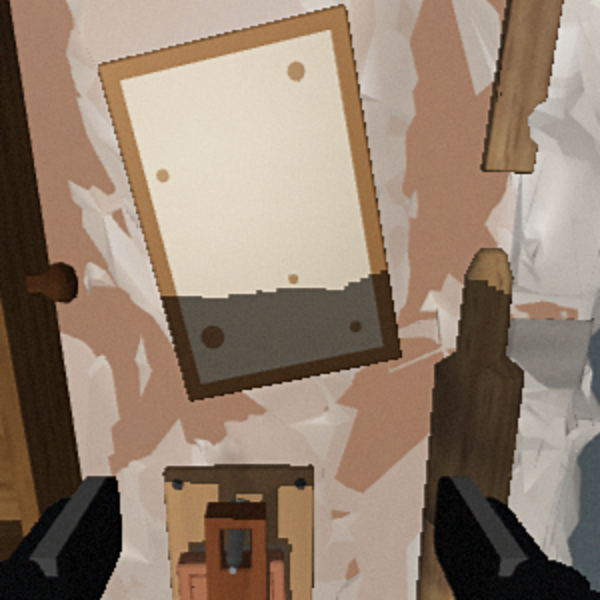

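```bash
python3 -m inch '[[[-0.4,-0.06,0,0.2],[-0.7,-0.1,0.3,0],[-0.8,-0.1,0.4,0],[-0.8,-0.1,0.4,0],[-0.8,-0.1,0.3,0],[-0.6,-0.1,0,0],[0,0,0,0],[0,0,0,0]]]' 54
python3 - <<'E'
from h import *
print(go(.5755,-.106,.0385,1.7))
f=np.load('w5.npy',allow_pickle=True).item()
quad('shelf',f,np.array([(100,66),(345,6),(400,355),(192,399)])/2+[109.75,-.25],.014)
g=manip.grab_frame('wrist');np.save('w6.npy',g,allow_pickle=True)
cv2.imwrite('pics/w6.png',cv2.resize(g['frame'][0:300,110:410],(600,600))[:,:,::-1])
E
```

```text
time: 11.77
tcp_pos: [0.5748, -0.1073, 0.1036]
tcp_rot: [-2.191, -2.251, 0.0]
wrist_force: [0.9, 0.2, 0.6]
grip_width: 0.0538
gripper_force: 0.0
[array([0.031, 0.018, 1.628]), np.float64(-0.16)]
shelf c [582.1 122.6] sides [111.5 160.7 110.8 161.3] yaw [14.1, 13.8]
```

View pics/w6.png

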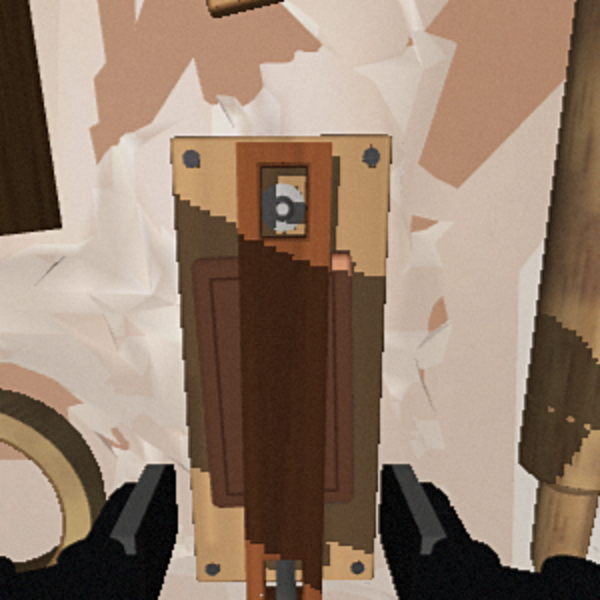

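```bash
python3 -m inch '[[[0.03,0.02,0.4,-0.2],[0,0,0.4,0],[0,0,0.4,0],[0,0,0.3,0],[0,0,0.13,0],[0,0,0,0],[0,0,0,0]]]'
python3 - <<'E'
from h import *
print(go(.5755,-.106,.0385,1.7))
f=np.load('w6.npy',allow_pickle=True).item();T=lambda c:np.array(c)/2+[109.75,-.25]
quad('base',f,T([(175,137),(390,135),(373,578),(197,581)]),.012)
quad('tile',f,T([(194,262),(350,253),(350,505),(214,506)]),.036)
print('pin',ray(f,T([(282,209)]),.066)*1000,'bar end',ray(f,T([(238,142),(331,142)]),.052)*1000)
E
```

```text
time: 12.4
tcp_pos: [0.576, -0.1049, 0.0388]
tcp_rot: [2.185, 2.257, 0.0]
wrist_force: [-0.7, -0.2, 0.8]
grip_width: 0.0538
gripper_force: 0.0
[array([-0.027, -0.012,  0.009]), np.float64(0.15)]
base c [ 576.7 -107.6] sides [ 80.7 194.1  83.3 195. ] yaw [1.6, 2.4]
tile c [ 573.8 -102.7] sides [ 55.9 100.6  55.4  98. ] yaw [3.9, 3.6]
pin [[573.52932962 -36.10888322]] bar end [[559.29800406 -16.53900824]
 [588.34926627 -15.76566471]]
```

```bash
python3 -m inch '[[[0,0,0,0],[0,0,0,0],[0,0,0,0],[0,0,0,0],[0,0,0,0],[0,0,0,0]]]' 20
python3 -m inch '[[[0,0,-0.1,0],[0,0,-0.2,0],[0,0,-0.3,0],[0,0,0,0]]]'
```

```text
time: 12.9
tcp_pos: [0.5761, -0.1053, 0.0396]
tcp_rot: [2.186, 2.256, 0.002]
wrist_force: [-2.8, 0.9, 10.3]
grip_width: 0.0284
gripper_force: 59.7
time: 13.23
tcp_pos: [0.5768, -0.1056, 0.0651]
tcp_rot: [2.185, 2.254, 0.003]
wrist_force: [0.7, -0.6, -0.8]
grip_width: 0.0288
gripper_force: 59.8
```

```bash
python3 -m inch '[[[0,0,-0.5,0],[0,0,-0.6,0],[0,0,-0.6,0],[0,0,0,0],[0.3,0,0,0],[0.6,0,0,0],[0.8,0,0,0],[0.8,0,0,0]]]'
python3 -m inch '[[[0.8,0,0,0],[0.8,0,0,0],[0.8,0,0,0],[0.8,0,0,0],[0.8,0,0,0],[0.8,0,0,0],[0.8,0,0,0],[0.8,0,0,0]]]'
python3 -m inch '[[[0.8,0,0,0],[0.5,0,0,0],[0.3,0,0,0],[0,0,0,4.5],[0,0,0,4.5],[0,0,0,4.5],[0,0,0,0],[0,0,0,0]]]'
python3 -c "
from h import *
print(go(.5467,.3732,.020,-11.6))"
```

```text
time: 13.9
tcp_pos: [0.5719, -0.004, 0.1299]
tcp_rot: [-2.187, -2.255, 0.001]
wrist_force: [0.7, 0.7, -0.5]
grip_width: 0.0285
gripper_force: 59.8
time: 14.57
tcp_pos: [0.5633, 0.2527, 0.1298]
tcp_rot: [-2.185, -2.257, 0.001]
wrist_force: [1.1, 0.8, -1.1]
grip_width: 0.0282
gripper_force: 59.8
time: 15.23
tcp_pos: [0.5621, 0.314, 0.1301]
tcp_rot: [2.434, 1.986, -0.001]
wrist_force: [-0.3, 1.0, -1.3]
grip_width: 0.0284
gripper_force: 59.8
[array([ 1.374, -0.674,  2.751]), np.float64(0.03)]
```

```bash
python3 -m inch '[[[0.3,-0.2,0,0],[0.5,-0.3,0.2,0],[0.57,-0.17,0.5,0],[0,0,0.6,0],[0,0,0.6,0],[0,0,0.5,0],[0,0,0.25,0],[0,0,0,0]]]'
python3 -m inch '[[[0,0,0.06,0],[0,0,0,0],[0,0,0,0]]]'
```

```text
time: 15.9
tcp_pos: [0.5461, 0.373, 0.0224]
tcp_rot: [-2.434, -1.985, 0.005]
wrist_force: [0.5, 0.8, -1.5]
grip_width: 0.0288
gripper_force: 59.8
time: 16.15
tcp_pos: [0.5478, 0.3739, 0.0233]
tcp_rot: [-2.436, -1.984, -0.003]
wrist_force: [0.1, 0.9, -1.2]
grip_width: 0.0285
gripper_force: 59.8
```

```bash
python3 -m inch '[[[0,0,0.06,0],[0,0,0,0],[0,0,0,0]]]'
python3 -m inch '[[[0,0,0.05,0],[0,0,0,0],[0,0,0,0]]]'
```

```text
time: 16.4
tcp_pos: [0.5473, 0.3737, 0.02]
tcp_rot: [-2.436, -1.984, -0.001]
wrist_force: [0.0, -0.8, -0.8]
grip_width: 0.0285
gripper_force: 59.8
time: 16.65
tcp_pos: [0.5473, 0.3736, 0.0177]
tcp_rot: [2.436, 1.984, 0.0]
wrist_force: [-0.1, -0.3, -1.0]
grip_width: 0.0282
gripper_force: 59.8
```

```bash
python3 -m inch '[[[0,0,0.04,0],[0,0,0,0],[0,0,0,0]]]'
```

```text
time: 16.9
tcp_pos: [0.5473, 0.3736, 0.0176]
tcp_rot: [-2.436, -1.983, -0.001]
wrist_force: [-8.3, -4.3, 26.3]
grip_width: 0.0282
gripper_force: 62.9
```

```bash
python3 -m inch '[[[0,0,-0.04,0],[0,0,0,0],[0,0,0,0],[0,0,0,0]]]' 48
python3 -m inch '[[[0,0,-0.3,0],[0,0,-0.6,0],[0,0,-0.8,0],[0,0,-0.8,0],[0,0,-0.4,-5],[0,0,0,-5],[0,0,0,-5.1],[0,0,0,0]]]'
python3 -c "
from h import *
print(go(.5738,-.102,.13,3.5))"
```

```text
time: 17.23
tcp_pos: [0.5472, 0.3735, 0.0175]
tcp_rot: [2.436, 1.984, -0.0]
wrist_force: [0.1, 0.1, -0.9]
grip_width: 0.0481
gripper_force: 0.0
time: 17.9
tcp_pos: [0.5474, 0.3736, 0.1349]
tcp_rot: [-2.149, -2.291, -0.002]
wrist_force: [-0.4, 0.4, -1.0]
grip_width: 0.0477
gripper_force: 0.0
[array([-11.907,  -0.102,   0.114]), np.float64(0.16)]
```

```bash
python3 -m inch '[[[-0.4,0,0,0],[-0.8,0,0,0],[-0.9,0,0,0],[-0.9,0,0,0],[-0.9,0,0,0],[-0.9,0,0,0],[-0.9,0,0,0],[-0.9,0,0,0]]]' 80
python3 -m inch '[[[-0.9,-0.02,0,0],[-0.9,-0.02,0,0],[-0.9,-0.02,0,0],[-0.9,-0.02,0,0],[-0.9,-0.02,0,0],[-0.5,0,0,0],[-0.3,0,0,0],[0,0,0,0]]]'
python3 - <<'E'
from h import *
print(go(.5738,-.102,.020,3.5))
g=manip.grab_frame('wrist');np.save('w7.npy',g,allow_pickle=True)
cv2.imwrite('pics/w7.png',cv2.resize(g['frame'][0:300,110:410],(600,600))[:,:,::-1])
E
```

```text
time: 18.57
tcp_pos: [0.5625, 0.1077, 0.1339]
tcp_rot: [2.159, 2.282, -0.0]
wrist_force: [0.5, -0.5, 0.5]
grip_width: 0.0801
gripper_force: 0.0
time: 19.23
tcp_pos: [0.5711, -0.1049, 0.1339]
tcp_rot: [2.161, 2.28, -0.001]
wrist_force: [-0.4, -0.4, -0.4]
grip_width: 0.0801
gripper_force: 0.0
[array([0.072, 0.072, 2.847]), np.float64(-0.43)]
```

View pics/w7.png

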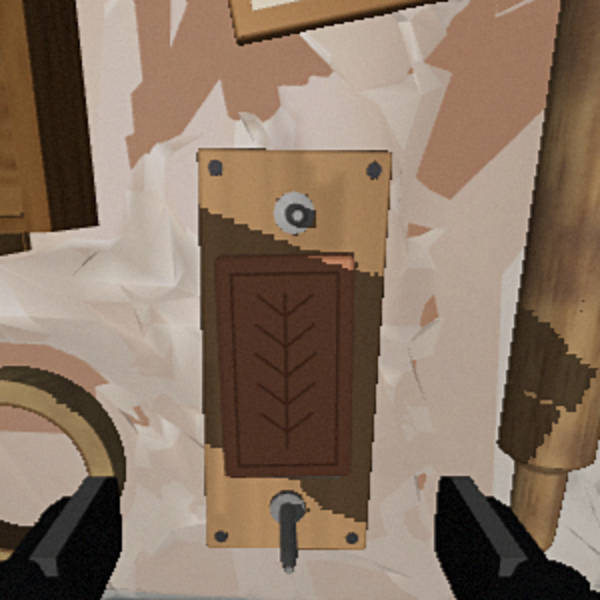

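Tile clear in the press: corners (217,257),(354,255),(352,474),(226,476); pins upright at (297,215) and (289,568).

```bash
python3 -m inch '[[[0.07,0.07,0.6,-0.4],[0,0,0.6,0],[0,0,0.6,0],[0,0,0.5,0],[0,0,0.3,0],[0,0,0.15,0],[0,0,0,0],[0,0,0,0]]]'
python3 - <<'E'
from h import *
f=np.load('w7.npy',allow_pickle=True).item();T=lambda c:np.array(c)/2+[109.75,-.25]
quad('base',f,T([(198,151),(391,151),(366,549),(207,546)]),.012)
quad('tile',f,T([(217,257),(354,255),(352,474),(226,476)]),.036)
print('pins',ray(f,T([(297,215),(289,568)]),.066)*1000)
print(go(.5738,-.102,.020,3.5))
E
```

```text
time: 19.95
tcp_pos: [0.5745, -0.0985, 0.0243]
tcp_rot: [2.146, 2.294, 0.001]
wrist_force: [-0.0, -0.0, -0.1]
grip_width: 0.0798
gripper_force: 0.0
base c [ 576.4 -107.8] sides [ 82.3 195.   83.4 193.2] yaw [2.2, 2.5]
tile c [ 574.4 -102. ] sides [55.9 98.4 57.7 98.6] yaw [3.7, 4.7]
pins [[ 573.46874916  -35.94377185]
 [ 579.14339175 -179.49543756]]
[array([-0.087, -0.024,  0.108]), np.float64(0.32)]
```

```bash
python3 -m inch '[[[-0.09,-0.01,0.1,0],[0,0,0,0],[0,0,0,0]]]'
python3 -m inch '[[[0,0,0,0],[0,0,0,0],[0,0,0,0],[0,0,0,0],[0,0,0,0],[0,0,0,0]]]' 50
python3 -m inch '[[[0,0,-0.1,0],[0,0,-0.3,0],[0,0,-0.3,0],[0,0,0,0]]]'
python3 -c "
from h import *
print(tool()[0],go(.5738,-.102,.020,4))"
```

```text
time: 20.2
tcp_pos: [0.5743, -0.1028, 0.0202]
tcp_rot: [2.146, 2.293, 0.001]
wrist_force: [0.2, 0.0, -0.4]
grip_width: 0.0802
gripper_force: 0.0
time: 20.7
tcp_pos: [0.5742, -0.1025, 0.0204]
tcp_rot: [2.146, 2.294, 0.001]
wrist_force: [-3.0, 1.1, 11.5]
grip_width: 0.0565
gripper_force: 62.9
time: 21.03
tcp_pos: [0.5753, -0.1027, 0.0505]
tcp_rot: [2.145, 2.292, 0.003]
wrist_force: [1.5, -0.8, -0.6]
grip_width: 0.0562
gripper_force: 64.8
[ 0.57528695 -0.10274699  0.0504727 ] [array([ 0.022, -0.038,  0.762]), np.float64(-0.2)]
```

```bash
python3 -m inch '[[[0,0,-0.6,0],[0,0,-0.6,0],[0,0,-0.4,0],[0.3,0.03,0,0],[0.7,0.07,0,0],[0.8,0.08,0,0],[0.8,0.08,0,0],[0.8,0.08,0,0]]]'
python3 -m inch '[[[0.8,0.08,0,0],[0.8,0.08,0,0],[0.5,0.03,0,0],[0.1,0,0,-3.5],[0,0,0,-3.5],[0,0,0,-3.3],[0,0,0,0],[0,0,0,0]]]'
python3 -c "
from h import *
print(tool()[0],go(.582,.1222,.0125,14.1))"
```

```text
time: 21.7
tcp_pos: [0.5781, 0.0363, 0.1112]
tcp_rot: [-2.146, -2.294, 0.0]
wrist_force: [0.5, 0.3, -1.2]
grip_width: 0.0561
gripper_force: 64.9
time: 22.37
tcp_pos: [0.5799, 0.1228, 0.1113]
tcp_rot: [-1.933, -2.476, 0.0]
wrist_force: [-0.8, -0.4, -1.8]
grip_width: 0.0561
gripper_force: 64.9
[0.57993674 0.12281853 0.11131954] [array([-0.028,  0.047,  2.47 ]), np.float64(-0.08)]
```

```bash
python3 -m inch '[[[-0.02,0.04,0.4,-0.1],[0,0,0.6,0],[0,0,0.6,0],[0,0,0.4,0],[0,0,0.2,0],[0,0,0,0],[0,0,0,0]]]'
python3 -c "
from h import *
print(tool()[0],go(.582,.1222,.0125,14.1))"
```

```text
time: 22.95
tcp_pos: [0.5821, 0.122, 0.024]
tcp_rot: [1.931, 2.478, -0.0]
wrist_force: [1.3, 0.0, -1.4]
grip_width: 0.0563
gripper_force: 64.9
[0.58214595 0.12199364 0.0239646 ] [array([ 0.006, -0.002,  0.287]), np.float64(0.05)]
```

```bash
python3 -m inch '[[[0,0,0.12,0],[0,0,0.07,0],[0,0,0.04,0],[0,0,0,0],[0,0,0,0]]]'
python3 -m inch '[[[0,0,0.05,0],[0,0,0,0],[0,0,0,0]]]'
```

```text
time: 23.37
tcp_pos: [0.5821, 0.1221, 0.0147]
tcp_rot: [1.93, 2.479, 0.0]
wrist_force: [0.3, -0.3, -1.7]
grip_width: 0.0563
gripper_force: 64.9
time: 23.62
tcp_pos: [0.5821, 0.1221, 0.0125]
tcp_rot: [1.93, 2.479, 0.0]
wrist_force: [-0.1, -0.2, -1.1]
grip_width: 0.0559
gripper_force: 65.0
```

```bash
python3 -m inch '[[[0,0,0.03,0],[0,0,0,0],[0,0,0,0]]]'
```

```text
time: 23.87
tcp_pos: [0.5821, 0.1221, 0.0124]
tcp_rot: [-1.93, -2.479, -0.001]
wrist_force: [-6.8, -0.7, 21.4]
grip_width: 0.0563
gripper_force: 67.5
```

```bash
python3 -m inch '[[[0,0,-0.03,0],[0,0,0,0],[0,0,0,0],[0,0,0,0]]]' 75
python3 -m inch '[[[0,0,-0.3,0],[0,0,-0.7,0],[0,0,-0.9,0],[0,0,-0.9,0],[0,0,-0.9,0],[0,0,-0.9,0],[0,0,-0.6,0],[0,0,0,0]]]'
python3 -m inch '[[[0.4,0,0,5],[0.5,0,0,5.1],[0.3,0,0,0],[0,0,0,0],[0,0,0,0]]]'
python3 - <<'E'
from h import *
print(tool()[0],go(.343,.320,.22,1.2))
g=manip.grab_frame('wrist');np.save('w8.npy',g,allow_pickle=True)
cv2.imwrite('pics/w8.png',cv2.resize(g['frame'][0:300,30:410],(760,600))[:,:,::-1])
E
```

```text
time: 24.2
tcp_pos: [0.582, 0.122, 0.0124]
tcp_rot: [1.929, 2.479, -0.0]
wrist_force: [0.0, -0.2, 0.3]
grip_width: 0.0749
gripper_force: 0.0
time: 24.87
tcp_pos: [0.5839, 0.1222, 0.2265]
tcp_rot: [1.928, 2.476, 0.01]
wrist_force: [0.5, 0.1, -0.2]
grip_width: 0.0749
gripper_force: 0.0
time: 25.28
tcp_pos: [0.5739, 0.1696, 0.2205]
tcp_rot: [2.135, 2.304, -0.001]
wrist_force: [0.3, -0.3, 0.2]
grip_width: 0.0748
gripper_force: 0.0
[0.5738614  0.16960298 0.22054812] [array([ 4.188, -5.469,  0.013]), np.float64(3.16)]
```

View pics/w8.png

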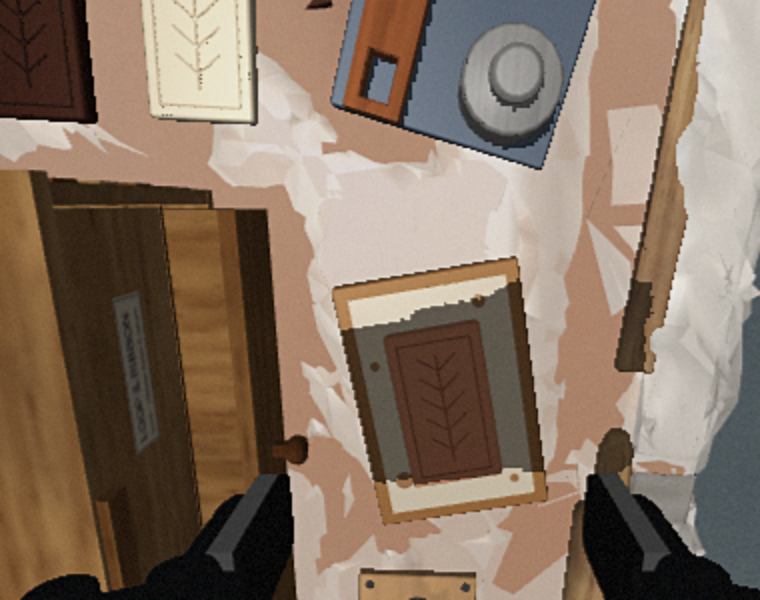

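```bash
python3 -m inch '[[[0.35,-0.4,0,1.5],[0.5,-0.65,0,1.6],[0.6,-0.75,0,0],[0.6,-0.75,0,0],[0.6,-0.75,0,0],[0.6,-0.75,0,0],[0.6,-0.75,0,0],[0.35,-0.67,0,0]]]'
python3 -m inch '[[[0,0,0,0],[0,0,0,0]]]'
python3 - <<'E'
from h import *
f=np.load('w8.npy',allow_pickle=True).item();T=lambda c:np.array(c)/2+[29.75,-.25]
quad('shelf',f,T([(333,288),(517,257),(546,497),(387,523)]),.014)
quad('tile',f,T([(385,335),(477,321),(501,472),(415,484)]),.028)
g=manip.grab_frame('wrist');np.save('w9.npy',g,allow_pickle=True)
h=cv2.cvtColor(g['frame'],cv2.COLOR_RGB2HSV);V=h[...,2].astype(int)
print(tool()[0],go(.343,.320,.003,1.2))
p=proj(g,[.343,.32,.014])[0].astype(int);print(p,g['frame'][p[1]-20:p[1]+21:10,p[0]-60:p[0]+61:20].sum(2))
E
```

```text
time: 26.0
tcp_pos: [0.3495, 0.3329, 0.2206]
tcp_rot: [-2.199, -2.243, -0.0]
wrist_force: [-0.4, 1.2, -1.1]
grip_width: 0.075
gripper_force: 0.0
time: 26.17
tcp_pos: [0.3505, 0.3318, 0.2207]
tcp_rot: [-2.198, -2.245, -0.0]
wrist_force: [1.2, -0.4, -0.2]
grip_width: 0.0749
gripper_force: 0.0
shelf c [582.1 123.4] sides [111.5 160.5 109.2 162.4] yaw [14.4, 13.6]
tile c [581.  123.5] sides [54.9 98.9 55.5 98.9] yaw [14.0, 14.4]
[0.35153374 0.33118513 0.22075182] [array([-0.276, -0.221,  5.444]), np.float64(-0.13)]
[242 172] [[487 498 169 161 178 498 329]
 [490 477 172 124 194 491 318]
 [487 485 190  39  44 487 325]
 [495 485 167  36  46 495 322]
 [496 485 151  26  31 501 321]]
```

```bash
python3 - <<'E'
from h import *
g=np.load('w9.npy',allow_pickle=True).item()
s=cv2.medianBlur(g['frame'],3).astype(int).sum(2)
m=(s<260);m=cv2.morphologyEx(m.astype(np.uint8),cv2.MORPH_OPEN,np.ones((3,3)))
n,l,st,_=cv2.connectedComponentsWithStats(m);print(st[l[172,242]])
print('dark',rect(g,m,(242,172),.014))
s2=cv2.cvtColor(g['frame'],cv2.COLOR_RGB2HSV);c=proj(g,[.432,.325,.014])[0].astype(int)
mc=(s>480)&(s2[...,0]>17);print('cream',c,s[c[1],c[0]],rect(g,cv2.morphologyEx(mc.astype(np.uint8),cv2.MORPH_OPEN,np.ones((3,3))),tuple(c),.014))
E
```

```text
[ 217  131   48   79 3633]
dark [340.3 321.   57.7  99.    1.3]
cream [315 169] 237 [362.3 242.4 528.8 809.  -88.8]
```

```bash
python3 -m inch '[[[-0.13,-0.14,0.3,-0.1],[-0.13,-0.14,0.6,0],[0,0,0.8,0],[0,0,0.8,0],[0,0,0.8,0],[0,0,0.6,0],[0,0,0.4,0],[0,0,0,0]]]' 72
python3 -m inch '[[[0,0,0,0],[0,0,0,0]]]'
python3 -c "
from h import *
print(tool()[0],go(.3407,.3207,.001,1.2))"
```

```text
time: 26.88
tcp_pos: [0.3405, 0.3188, 0.0459]
tcp_rot: [2.201, 2.24, -0.007]
wrist_force: [-0.2, -0.8, 0.1]
grip_width: 0.0721
gripper_force: 0.0
time: 27.05
tcp_pos: [0.3412, 0.3208, 0.0494]
tcp_rot: [2.201, 2.241, 0.001]
wrist_force: [-0.1, -0.3, 0.4]
grip_width: 0.072
gripper_force: 0.0
[0.34117396 0.32075201 0.04940292] [array([-0.002, -0.013,  1.21 ]), np.float64(-0.16)]
```

```bash
python3 -m inch '[[[0,-0.01,0.4,-0.2],[0,0,0.4,0],[0,0,0.25,0],[0,0,0.13,0],[0,0,0,0],[0,0,0,0]]]'
python3 -m inch '[[[0,0,0,0],[0,0,0,0],[0,0,0,0],[0,0,0,0],[0,0,0,0],[0,0,0,0]]]' 50
python3 -m inch '[[[0,0,-0.1,0],[0,0,-0.3,0],[0,0,-0.3,0],[0,0,0,0]]]'
```

```text
time: 27.55
tcp_pos: [0.34, 0.3212, 0.0019]
tcp_rot: [2.196, 2.247, 0.001]
wrist_force: [-0.4, 0.4, 0.1]
grip_width: 0.0724
gripper_force: 0.0
time: 28.05
tcp_pos: [0.34, 0.3215, 0.0024]
tcp_rot: [-2.196, -2.247, -0.002]
wrist_force: [-2.4, -2.7, 17.8]
grip_width: 0.0565
gripper_force: 60.2
time: 28.38
tcp_pos: [0.3403, 0.3218, 0.0313]
tcp_rot: [-2.196, -2.247, -0.004]
wrist_force: [1.2, 0.7, -1.4]
grip_width: 0.0559
gripper_force: 64.5
```

```bash
python3 -m inch '[[[0,0,-0.4,0],[0,0,-0.7,0],[0,0,-0.8,0],[0,0,-0.8,0],[0,0,-0.7,0],[0,0.3,-0.4,0],[0,0.6,0,0],[0,0.8,0,0]]]'
python3 -m inch '[[[-0.2,0.8,0,0],[-0.4,0.8,0,0],[-0.5,0.7,0,0],[-0.6,0.6,0,0],[-0.7,0.5,0,0],[-0.7,0.3,0,0],[-0.8,0.2,0,0],[-0.8,0,0,0]]]'
python3 -m inch '[[[-0.8,0,0,0],[-0.8,0,0,0],[-0.8,0,0,0],[-0.8,0,0,0],[-0.8,0,0,0],[-0.8,0,0,0],[-0.5,0,0,0],[-0.3,0,0,0]]]'
python3 -m inch '[[[0,0,0,0],[0,0,0,0]]]'
python3 -c "
from h import *
print(tool()[0],go(.5763,-.1072,.10,2.25))"
```

```text
time: 29.05
tcp_pos: [0.4073, 0.3238, 0.1825]
tcp_rot: [-2.192, -2.249, -0.003]
wrist_force: [0.6, 0.7, -1.5]
grip_width: 0.0558
gripper_force: 64.5
time: 29.72
tcp_pos: [0.569, 0.1368, 0.1807]
tcp_rot: [2.195, 2.246, 0.0]
wrist_force: [0.3, 0.8, -1.8]
grip_width: 0.0558
gripper_force: 64.5
time: 30.38
tcp_pos: [0.5727, -0.0886, 0.1811]
tcp_rot: [2.199, 2.243, -0.001]
wrist_force: [0.3, 0.3, -1.2]
grip_width: 0.0558
gripper_force: 64.5
time: 30.55
tcp_pos: [0.573, -0.0852, 0.181]
tcp_rot: [-2.196, -2.246, -0.0]
wrist_force: [-0.7, 1.0, -1.1]
grip_width: 0.0559
gripper_force: 64.5
[ 0.57303438 -0.08515738  0.18102632] [array([-0.554,  0.07 ,  2.025]), np.float64(-0.95)]
```

```bash
python3 -m inch '[[[-0.3,0.04,0.3,-0.95],[-0.25,0.03,0.5,0],[0,0,0.6,0],[0,0,0.5,0],[0,0,0.1,0],[0,0,0,0],[0,0,0,0]]]'
python3 -c "
from h import *
print(tool()[0],go(.5763,-.1072,.035,2.25))"
```

```text
time: 31.13
tcp_pos: [0.577, -0.1066, 0.102]
tcp_rot: [2.176, 2.266, 0.001]
wrist_force: [-0.3, -0.2, -0.2]
grip_width: 0.0561
gripper_force: 64.5
[ 0.57698904 -0.10660464  0.10201099] [array([-0.014, -0.019,  1.675]), np.float64(0.08)]
```

```bash
python3 -m inch '[[[-0.01,-0.02,0.4,0],[0,0,0.5,0],[0,0,0.4,0],[0,0,0.25,0],[0,0,0.12,0],[0,0,0,0],[0,0,0,0]]]'
python3 -m inch '[[[0,0,0.12,0],[0,0,0.06,0],[0,0,0,0],[0,0,0,0]]]'
python3 -c "
from h import *
print(tool()[0],go(.5763,-.1072,.0245,2.25))"
```

```text
time: 31.72
tcp_pos: [0.5763, -0.108, 0.0354]
tcp_rot: [2.177, 2.264, 0.001]
wrist_force: [0.6, -0.9, -0.9]
grip_width: 0.0561
gripper_force: 64.5
time: 32.05
tcp_pos: [0.5757, -0.108, 0.0274]
tcp_rot: [-2.177, -2.265, -0.0]
wrist_force: [0.6, 0.2, -1.6]
grip_width: 0.056
gripper_force: 64.5
[ 0.57573733 -0.10798446  0.02740562] [array([0.019, 0.015, 0.073]), np.float64(0.01)]
```

```bash
python3 -m inch '[[[0.02,0.01,0.05,0],[0,0,0.02,0],[0,0,0,0],[0,0,0,0]]]'
python3 -m inch '[[[0,0,0.03,0],[0,0,0,0],[0,0,0,0]]]'
```

```text
time: 32.38
tcp_pos: [0.5763, -0.107, 0.0247]
tcp_rot: [2.177, 2.265, 0.001]
wrist_force: [-0.2, 1.3, 2.3]
grip_width: 0.0564
gripper_force: 64.9
time: 32.63
tcp_pos: [0.5763, -0.107, 0.0245]
tcp_rot: [2.177, 2.265, 0.001]
wrist_force: [-7.7, 3.7, 26.1]
grip_width: 0.056
gripper_force: 67.5
```

Contact. Release, rise, and look.

```bash
python3 -m inch '[[[0,0,-0.03,0],[0,0,0,0],[0,0,0,0],[0,0,0,0]]]' 78
python3 -m inch '[[[0,0,-0.3,0],[0,0,-0.6,0],[0,0,-0.8,0],[0,0,-0.8,0],[0,0,-0.6,0],[0.6,0,-0.3,0],[0,0,0,0],[0,0,0,0]]]'
python3 - <<'E'
from h import *
g=manip.grab_frame('wrist');np.save('w10.npy',g,allow_pickle=True)
cv2.imwrite('pics/w10.png',cv2.resize(g['frame'][50:320,140:360],(660,810))[:600:,::-1] if 0 else cv2.resize(g['frame'][90:290,140:360],(660,600))[:,:,::-1]);print(tool()[0])
E
```

```text
time: 32.97
tcp_pos: [0.576, -0.1072, 0.0243]
tcp_rot: [-2.177, -2.265, 0.0]
wrist_force: [0.3, 0.5, -0.9]
grip_width: 0.0782
gripper_force: 0.0
time: 33.63
tcp_pos: [0.5755, -0.082, 0.1617]
tcp_rot: [2.174, 2.266, 0.002]
wrist_force: [1.2, -1.3, -0.3]
grip_width: 0.0779
gripper_force: 0.0
[ 0.57510016 -0.08290143  0.16099612]
```

View pics/w10.png

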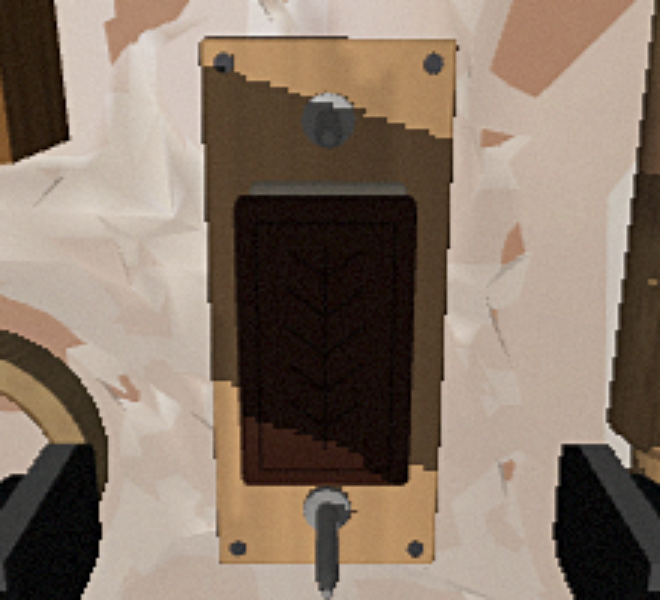

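```bash
python3 - <<'E'
from h import *
f=np.load('w10.npy',allow_pickle=True).item();T=lambda c:np.array(c)/3+[139.67,89.67]
quad('base',f,T([(203,38),(457,40),(436,563),(220,563)]),.012)
quad('tile',f,T([(236,196),(416,196),(408,485),(243,485)]),.036)
print('pins',ray(f,T([(327,594)]),.066)*1000)
print('bed end',ray(f,T([(250,183),(408,183)]),.022)*1000)
print(go(.5473,.3736,.13,-11.6))
E
```

```text
base c [ 576.9 -107.8] sides [ 82.  194.5  83.8 195. ] yaw [1.9, 2.5]
tile c [ 575.7 -107.7] sides [ 56.2 100.8  57.1 100.8] yaw [2.0, 2.5]
pins [[ 579.12087541 -180.47071762]]
bed end [[548.87713888 -56.57931869]
 [600.47576474 -54.45932613]]
[array([11.431, -0.234,  0.775]), np.float64(13.91)]
```

Dark tile is centred on the press to about 1 mm and square. Now the bar.

```bash
python3 -m inch '[[[0.4,0,0,0],[0.8,0,0,0],[0.9,0,0,0],[0.9,0,0,0],[0.9,0,0,0],[0.9,0,0,0],[0.9,0,0,0],[0.9,0,0,0]]]' 50
python3 -m inch '[[[0.9,-0.03,0,0],[0.9,-0.03,0,0],[0.9,-0.03,0,0],[0.9,-0.03,0,0],[0.7,-0.03,0,0],[0.5,-0.03,0,0],[0,0,0,4.6],[0,0,0,4.6]]]'
python3 -m inch '[[[0,0,0.3,4.7],[0,0,0.3,0],[0,0,0.2,0],[0,0,0,0],[0,0,0,0]]]'
python3 -c "
from h import *
print(tool()[0],go(.5473,.3736,.0175,-11.6))"
```

```text
time: 34.35
tcp_pos: [0.5643, 0.1814, 0.16]
tcp_rot: [-2.178, -2.264, 0.002]
wrist_force: [0.4, 0.8, -0.4]
grip_width: 0.0501
gripper_force: 0.0
time: 35.02
tcp_pos: [0.5496, 0.3726, 0.1594]
tcp_rot: [2.354, 2.08, -0.003]
wrist_force: [0.4, -0.3, -0.1]
grip_width: 0.0501
gripper_force: 0.0
time: 35.43
tcp_pos: [0.5499, 0.3716, 0.1278]
tcp_rot: [2.434, 1.987, -0.002]
wrist_force: [0.5, -0.2, -0.1]
grip_width: 0.0501
gripper_force: 0.0
[0.54986578 0.37159346 0.12783836] [array([ 0.04 , -0.071,  2.758]), np.float64(0.05)]
```

```bash
python3 -m inch '[[[0.04,-0.07,0.5,0],[0,0,0.6,0],[0,0,0.6,0],[0,0,0.5,0],[0,0,0.3,0],[0,0,0.2,0],[0,0,0,0],[0,0,0,0]]]'
python3 -m inch '[[[0,0,0.03,0],[0,0,0,0]]]'
python3 -c "
from h import *
print(tool()[0],go(.5473,.3736,.018,-11.6))"
```

```text
time: 36.1
tcp_pos: [0.548, 0.3744, 0.0212]
tcp_rot: [2.435, 1.985, 0.001]
wrist_force: [0.5, -0.7, -0.3]
grip_width: 0.05
gripper_force: 0.0
time: 36.27
tcp_pos: [0.548, 0.3747, 0.0203]
tcp_rot: [-2.435, -1.985, -0.002]
wrist_force: [0.9, 0.1, -0.0]
grip_width: 0.0497
gripper_force: 0.0
[0.54799032 0.37467769 0.0203161 ] [array([-0.03 , -0.012,  0.058]), np.float64(-0.02)]
```

```bash
python3 -m inch '[[[-0.03,0,0.05,0],[0,0,0,0],[0,0,0,0]]]'
python3 -m inch '[[[0,0,0,0],[0,0,0,0],[0,0,0,0],[0,0,0,0],[0,0,0,0],[0,0,0,0]]]' 20
python3 -m inch '[[[0,0,-0.3,0],[0,0,-0.6,0],[0,0,-0.8,0],[0,0,-0.8,0],[0,0,-0.5,-4.6],[0,0,0,-4.6],[0,0,0,-4.6],[0,0,0,0]]]'
python3 -c "
from h import *
print(tool()[0],go(.5763,-.1075,.13,2.25))"
```

```text
time: 36.52
tcp_pos: [0.5473, 0.3731, 0.0175]
tcp_rot: [-2.435, -1.985, -0.0]
wrist_force: [-0.4, -0.2, 0.1]
grip_width: 0.0496
gripper_force: 0.0
time: 37.02
tcp_pos: [0.5474, 0.3733, 0.0177]
tcp_rot: [-2.435, -1.985, -0.001]
wrist_force: [-0.8, -1.0, 5.8]
grip_width: 0.0286
gripper_force: 60.2
time: 37.68
tcp_pos: [0.5474, 0.3732, 0.1385]
tcp_rot: [-2.175, -2.267, -0.002]
wrist_force: [0.0, -0.6, -1.1]
grip_width: 0.0286
gripper_force: 59.5
[0.54739839 0.37315022 0.13853373] [array([-12.036,   0.22 ,   0.204]), np.float64(0.14)]
```

```bash
python3 -m inch '[[[-0.4,0,0,0],[-0.8,0.02,0,0],[-0.9,0.02,0,0],[-0.9,0.02,0,0],[-0.9,0.02,0,0],[-0.9,0.02,0,0],[-0.9,0.02,0,0],[-0.9,0.02,0,0]]]'
python3 -m inch '[[[-0.9,0.02,0,0],[-0.9,0.02,0,0],[-0.9,0.02,0,0],[-0.9,0.02,0,0],[-0.8,0.02,0,0],[-0.5,0,0,0],[-0.3,0,0,0],[0,0,0,0]]]'
python3 -m inch '[[[0,0,0,0.1],[0,0,0,0]]]'
python3 - <<'E'
from h import *
print(tool()[0],go(.5763,-.1075,.075,2.25))
g=manip.grab_frame('wrist');np.save('w11.npy',g,allow_pickle=True)
cv2.imwrite('pics/w11.png',cv2.resize(g['frame'][90:290,140:360],(660,600))[:,:,::-1])
E
```

```text
time: 38.35
tcp_pos: [0.5624, 0.1073, 0.1375]
tcp_rot: [-2.183, -2.259, 0.0]
wrist_force: [0.4, -0.6, -1.2]
grip_width: 0.0282
gripper_force: 59.4
time: 39.02
tcp_pos: [0.5742, -0.1012, 0.1375]
tcp_rot: [2.185, 2.256, -0.001]
wrist_force: [0.5, 1.1, -1.3]
grip_width: 0.0284
gripper_force: 59.4
time: 39.18
tcp_pos: [0.5747, -0.0966, 0.1372]
tcp_rot: [-2.18, -2.261, -0.001]
wrist_force: [-0.0, 0.5, -1.0]
grip_width: 0.0288
gripper_force: 59.4
[ 0.57470385 -0.09663773  0.13724019] [array([-0.274,  0.03 ,  1.556]), np.float64(-0.16)]
```

```bash
python3 -m inch '[[[-0.27,0.03,0.3,-0.1],[0,0,0.4,0],[0,0,0.4,0],[0,0,0.2,0],[0,0,0,0],[0,0,0,0],[0,0,0,0]]]'
python3 - <<'E'
from h import *
print(tool()[0],go(.5763,-.1075,.0405,2.25))
g=manip.grab_frame('wrist');np.save('w11.npy',g,allow_pickle=True)
cv2.imwrite('pics/w11.png',cv2.resize(g['frame'][60:330,160:340],(400,600),interpolation=cv2.INTER_CUBIC)[:,:,::-1])
E
```

```text
time: 39.82
tcp_pos: [0.5767, -0.1086, 0.0861]
tcp_rot: [2.178, 2.263, 0.001]
wrist_force: [-0.7, -0.4, -2.3]
grip_width: 0.0283
gripper_force: 59.4
[ 0.57671704 -0.10858123  0.08608292] [array([ 0.028, -0.01 ,  1.14 ]), np.float64(-0.06)]
```

View pics/w11.png

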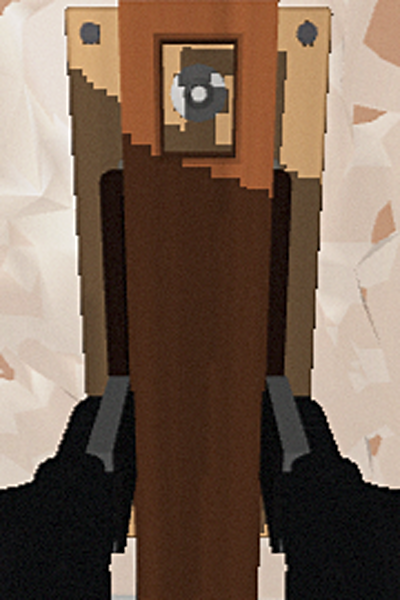

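Far pin tip (199,93) stands centred in the slot (160–237, 38–156); lowering.

```bash
python3 -m inch '[[[0.03,-0.01,0.3,0],[0,0,0.3,0],[0,0,0.25,0],[0,0,0.12,0],[0,0,0.06,0],[0,0,0,0],[0,0,0,0]]]'
python3 -m inch '[[[0,0,0.08,0],[0,0,0,0],[0,0,0,0]]]'
python3 -c "
from h import *
print(tool()[0],go(.5763,-.1075,.0397,2.25))"
```

```text
time: 40.45
tcp_pos: [0.5759, -0.1079, 0.0441]
tcp_rot: [2.179, 2.263, -0.0]
wrist_force: [0.7, 0.4, -1.8]
grip_width: 0.0282
gripper_force: 59.5
time: 40.7
tcp_pos: [0.5759, -0.1077, 0.041]
tcp_rot: [2.179, 2.263, 0.0]
wrist_force: [-0.0, -1.2, -0.9]
grip_width: 0.0284
gripper_force: 59.5
[ 0.575868   -0.10773798  0.04098419] [array([0.006, 0.011, 0.032]), np.float64(-0.08)]
```

```bash
python3 -m inch '[[[0,0,0.04,0],[0,0,0,0],[0,0,0,0]]]'
python3 -m inch '[[[0,0,0.02,0],[0,0,0,0],[0,0,0,0]]]'
```

```text
time: 40.95
tcp_pos: [0.5761, -0.1078, 0.0397]
tcp_rot: [2.179, 2.263, 0.001]
wrist_force: [-1.7, -0.6, 4.5]
grip_width: 0.0283
gripper_force: 60.1
time: 41.2
tcp_pos: [0.5761, -0.1077, 0.0396]
tcp_rot: [2.179, 2.263, 0.001]
wrist_force: [-6.1, 2.1, 20.4]
grip_width: 0.028
gripper_force: 62.1
```

```bash
python3 -m inch '[[[0,0,-0.02,0],[0,0,0,0],[0,0,0,0],[0,0,0,0]]]' 48
python3 -m inch '[[[0,0,-0.2,0],[0,0,-0.5,0],[0,0,-0.8,0],[0,0,-0.8,0],[0,0,-0.6,0],[0.4,0.04,0,0],[0.8,0.08,0,0],[0.8,0.08,0,0]]]'
python3 -m inch '[[[0.8,0.08,0,0],[0.8,0.08,0,0],[0.8,0.08,0,0],[0.8,0.08,0,0],[0.8,0.08,0,0],[0.8,0.08,0,0],[0.8,0.08,0,0],[0.8,0.08,0,0]]]' 82
python3 -m inch '[[[0.8,0.05,0,0],[0.7,0.04,0,0],[0.4,0.03,0,0],[0,0,0,0],[0,0,0,0],[0,0,0,0]]]'
python3 - <<'E'
from h import *
print(tool()[0],go(.5995,.3026,.0286))
g=manip.grab_frame('top');s=manip.grab_frame('scene');w=manip.grab_frame('wrist')
np.save('t12.npy',[g,s,w],allow_pickle=True)
E
```

```text
time: 41.53
tcp_pos: [0.5758, -0.1077, 0.0392]
tcp_rot: [2.179, 2.263, -0.0]
wrist_force: [0.2, 0.3, -0.2]
grip_width: 0.0478
gripper_force: 0.0
time: 42.2
tcp_pos: [0.5809, -0.0274, 0.1565]
tcp_rot: [2.181, 2.26, 0.001]
wrist_force: [0.9, -0.3, 0.6]
grip_width: 0.0475
gripper_force: 0.0
time: 42.87
tcp_pos: [0.5966, 0.2309, 0.1559]
tcp_rot: [2.179, 2.263, 0.0]
wrist_force: [0.6, -0.4, 0.4]
grip_width: 0.0821
gripper_force: 0.0
time: 43.37
tcp_pos: [0.5989, 0.304, 0.1555]
tcp_rot: [2.18, 2.261, -0.001]
wrist_force: [1.1, -0.0, -0.2]
grip_width: 0.0819
gripper_force: 0.0
[0.59894053 0.30396083 0.15553294] [array([-0.032,  0.012,  3.173])]
```

```bash
python3 - <<'E'
from h import *
f=np.load('w8.npy',allow_pickle=True).item();print(ray(f,np.array([[516,72]])/2+[29.75,-.25],.076)*1000)
E
python3 -m inch '[[[-0.03,0.01,0.5,0],[0,0,0.6,0],[0,0,0.6,0],[0,0,0.6,0],[0,0,0.4,0],[0,0,0.3,0],[0,0,0,0],[0,0,0,0]]]'
python3 -m inch '[[[0,0,0.16,0],[0,0,0,0],[0,0,0,0]]]'
```

```text
[[598.18503487 300.55057546]]
time: 44.18
tcp_pos: [0.5993, 0.3038, 0.0355]
tcp_rot: [2.18, 2.262, -0.0]
wrist_force: [-0.3, 0.1, 0.9]
grip_width: 0.0822
gripper_force: 0.0
time: 44.43
tcp_pos: [0.5993, 0.3044, 0.0294]
tcp_rot: [2.179, 2.263, 0.001]
wrist_force: [-0.1, 0.2, -0.1]
grip_width: 0.0821
gripper_force: 0.0
```

```bash
python3 -m inch '[[[-0.05,0,0.02,0],[0,0,0,0],[0,0,0,0]]]'
python3 -m inch '[[[0,0,0,0],[0,0,0,0],[0,0,0,0],[0,0,0,0],[0,0,0,0],[0,0,0,0],[0,0,0,0]]]' 40
python3 -m inch '[[[0,0,-0.2,0],[0,0,-0.5,0],[0,0,-0.7,0],[0,0,-0.7,0],[0,0,-0.7,0],[0,0,-0.2,0],[0,0,0,0],[0,0,0,0]]]'
python3 -c "
from h import *
print(tool()[0],go(.5761,-.1077,.12,2.25))"
```

```text
time: 44.68
tcp_pos: [0.5993, 0.3021, 0.0284]
tcp_rot: [2.179, 2.263, 0.0]
wrist_force: [-0.1, 0.3, -0.5]
grip_width: 0.082
gripper_force: 0.0
time: 45.27
tcp_pos: [0.5994, 0.3023, 0.0286]
tcp_rot: [2.179, 2.263, 0.001]
wrist_force: [-1.3, -0.9, 5.5]
grip_width: 0.0477
gripper_force: 62.3
time: 45.93
tcp_pos: [0.5985, 0.3022, 0.1469]
tcp_rot: [-2.178, -2.263, 0.002]
wrist_force: [-1.0, -0.1, -8.4]
grip_width: 0.048
gripper_force: 64.7
[0.59848595 0.30219934 0.14693519] [array([-10.219,  -0.948,   0.678]), np.float64(-0.07)]
```

```bash
python3 -m inch '[[[-0.3,-0.03,0,0],[-0.6,-0.05,0,0],[-0.8,-0.07,0,0],[-0.8,-0.08,0,0],[-0.8,-0.08,0,0],[-0.8,-0.08,0,0],[-0.8,-0.08,0,0],[-0.8,-0.08,0,0]]]'
python3 -m inch '[[[-0.8,-0.08,0,0],[-0.8,-0.08,0,0],[-0.8,-0.08,0,0],[-0.8,-0.06,0,0],[-0.5,-0.04,0,0],[-0.3,-0.02,0,0],[0,0,0,0],[0,0,0,0]]]'
python3 -m inch '[[[0,0,0.3,0],[0,0,0.3,0],[0,0,0,0],[0,0,0,0]]]'
python3 - <<'E'
from h import *
print(tool()[0],go(.5761,-.1077,.0666,2.25))
w=manip.grab_frame('wrist');np.save('w13.npy',w,allow_pickle=True);im=w['frame']
h=cv2.cvtColor(im,cv2.COLOR_RGB2HSV)
# bright/grey weight knob
for v in range(200,330,12):print(v,[tuple(h[v,u].tolist()) for u in (215,235,250,265,285)])
E
```

```text
time: 46.6
tcp_pos: [0.5843, 0.0717, 0.1461]
tcp_rot: [-2.178, -2.262, 0.004]
wrist_force: [0.8, 0.0, -8.4]
grip_width: 0.0482
gripper_force: 64.6
time: 47.27
tcp_pos: [0.5767, -0.087, 0.1468]
tcp_rot: [-2.179, -2.261, 0.002]
wrist_force: [-0.1, 1.4, -7.9]
grip_width: 0.0478
gripper_force: 64.6
time: 47.6
tcp_pos: [0.5767, -0.0861, 0.1227]
tcp_rot: [-2.177, -2.263, 0.003]
wrist_force: [0.3, 0.2, -7.4]
grip_width: 0.0478
gripper_force: 64.7
[ 0.576722   -0.08608289  0.1226826 ] [array([-0.54 , -0.033,  1.402]), np.float64(-0.03)]
200 [(6, 182, 21), (173, 16, 64), (60, 4, 58), (53, 15, 66), (14, 119, 86)]
212 [(10, 13, 60), (60, 13, 59), (12, 23, 56), (38, 18, 56), (16, 115, 95)]
224 [(20, 14, 56), (8, 16, 62), (30, 22, 69), (10, 12, 62), (5, 26, 59)]
236 [(0, 19, 67), (0, 10, 73), (30, 8, 66), (10, 10, 73), (38, 15, 67)]
248 [(15, 8, 65), (168, 18, 71), (15, 7, 72), (30, 10, 74), (45, 21, 73)]
260 [(30, 19, 66), (165, 14, 71), (15, 24, 64), (38, 14, 73), (15, 7, 73)]
272 [(60, 11, 67), (30, 4, 59), (20, 12, 66), (0, 4, 58), (132, 18, 71)]
284 [(90, 8, 66), (6, 19, 66), (0, 11, 70), (0, 7, 70), (15, 8, 68)]
296 [(0, 12, 64), (45, 8, 68), (165, 7, 70), (60, 3, 73), (30, 8, 68)]
308 [(13, 37, 207), (45, 7, 71), (8, 14, 72), (70, 11, 72), (13, 42, 200)]
320 [(42, 8, 163), (18, 16, 195), (0, 17, 74), (14, 38, 209), (15, 43, 197)]
```

```bash
python3 - <<'E'
from h import *
w=np.load('w13.npy',allow_pickle=True).item();h=cv2.cvtColor(cv2.medianBlur(w['frame'],3),cv2.COLOR_RGB2HSV)
for u in (244,248,252):
    col=h[140:330,u,1].astype(int);r=[140+i for i in range(1,190) if (col[i]<60)!=(col[i-1]<60)]
    print(u,r,[(ray(w,[(u,x-.5)],.108)*1000).round(1).tolist() for x in r])
E
```

```text
244 [195] [[[572.6, -64.5]]]
248 [195] [[[574.9, -64.4]]]
252 [195] [[[577.2, -64.3]]]
```

```bash
python3 -m inch '[[[-0.25,-0.02,0.2,0],[-0.24,-0.01,0.4,0],[0,0,0.3,0],[0,0,0.2,0],[0,0,0.1,0],[0,0,0,0],[0,0,0,0]]]'
python3 -m inch '[[[0,0,0.08,0],[0,0,0,0],[0,0,0,0]]]'
python3 -c "
from h import *
print(tool()[0],go(.5761,-.1055,.0666,2.25))"
```

```text
time: 48.23
tcp_pos: [0.5772, -0.1062, 0.0763]
tcp_rot: [2.179, 2.263, 0.0]
wrist_force: [0.1, 0.2, -7.4]
grip_width: 0.0476
gripper_force: 64.7
time: 48.48
tcp_pos: [0.5771, -0.1063, 0.0731]
tcp_rot: [2.179, 2.263, 0.0]
wrist_force: [0.4, -0.1, -7.5]
grip_width: 0.0475
gripper_force: 64.8
[ 0.57712897 -0.10632433  0.07313717] [array([ 0.022, -0.025,  0.163]), np.float64(-0.07)]
```

```bash
python3 -m inch '[[[0.02,-0.02,0.1,0],[0,0,0,0],[0,0,0,0]]]'
python3 -m inch '[[[0,0,0.04,0],[0,0,0,0],[0,0,0,0]]]'
python3 -m inch '[[[0,0,0.03,0],[0,0,0,0],[0,0,0,0]]]'
```

```text
time: 48.73
tcp_pos: [0.576, -0.1056, 0.0687]
tcp_rot: [-2.179, -2.263, 0.0]
wrist_force: [-1.1, 1.0, -8.3]
grip_width: 0.0478
gripper_force: 64.8
time: 48.98
tcp_pos: [0.5761, -0.1058, 0.0673]
tcp_rot: [-2.179, -2.263, 0.0]
wrist_force: [-0.5, -1.0, -7.7]
grip_width: 0.0481
gripper_force: 64.8
time: 49.23
tcp_pos: [0.5763, -0.1058, 0.0666]
tcp_rot: [2.179, 2.263, 0.001]
wrist_force: [-3.8, 0.8, 4.5]
grip_width: 0.0477
gripper_force: 66.1
```

Contact as expected. Release, rise, check.

```bash
python3 -m inch '[[[0,0,0,0],[0,0,0,0],[0,0,0,0],[0,0,0,0],[0,0,0,0]]]' 80
python3 -m inch '[[[0,0,-0.2,0],[0,0,-0.5,0],[0,0,-0.8,0],[0,0,-0.8,0],[0,0,-0.8,0],[0,0,-0.8,0],[0,0,-0.8,0],[0,0,-0.8,0]]]'
python3 -m inch '[[[0.6,0,0,0],[0.8,0,0,0],[0.5,0,0,0],[0,0,0,0],[0,0,0,0],[0,0,0,0]]]'
python3 - <<'E'
from h import *
print(tool()[0])
w=manip.grab_frame('wrist');np.save('w14.npy',w,allow_pickle=True)
im=cv2.medianBlur(w['frame'],3);h=cv2.cvtColor(im,cv2.COLOR_RGB2HSV);H,S,V=[h[...,i].astype(int) for i in range(3)]
c=proj(w,[.576,-.108,.105])[0].astype(int);print(c,h[c[1],c[0]])
m=((S<55)&(V<190)&(V>25)).astype(np.uint8);m=cv2.morphologyEx(m,cv2.MORPH_OPEN,np.ones((3,3)))
n,l,st,_=cv2.connectedComponentsWithStats(m);k=l[c[1],c[0]];print('weight blob',k,st[k])
x,y,ww,hh,_=st[k];print('extremes: left/right at z.095',ray(w,[(x,y+hh/2),(x+ww-1,y+hh/2)],.09)*1000,'far bottom z.052',ray(w,[(x+ww/2,y)],.052)*1000,'near z.095',ray(w,[(x+ww/2,y+hh-1)],.095)*1000)
b=((H<14)&(S>140)&(V>20)).astype(np.uint8);n,l,st,_=cv2.connectedComponentsWithStats(b)
for s in st[1:]:
    if s[4]>150:print('brown',s)
g=manip.grab_frame('top')['frame'];a=np.load('t12.npy',allow_pickle=True)
E
```

```text
time: 49.65
tcp_pos: [0.5763, -0.1057, 0.0662]
tcp_rot: [2.179, 2.263, 0.0]
wrist_force: [-0.5, -0.1, -0.1]
grip_width: 0.08
gripper_force: 0.0
time: 50.32
tcp_pos: [0.5758, -0.1058, 0.2885]
tcp_rot: [2.179, 2.262, 0.001]
wrist_force: [0.2, 0.2, -0.2]
grip_width: 0.0799
gripper_force: 0.0
time: 50.82
tcp_pos: [0.5732, -0.0305, 0.2865]
tcp_rot: [2.179, 2.262, -0.0]
wrist_force: [-0.8, -0.7, 0.3]
grip_width: 0.0801
gripper_force: 0.0
[ 0.57319243 -0.03050195  0.28651841]
[249 229] [ 23   7 148]
weight blob 14 [ 229  198   40   45 1450]
extremes: left/right at z.095 [[ 550.38660845 -103.19828882]
 [ 599.7347763  -101.36416772]] far bottom z.052 [[575.08862216 -85.0393506 ]] near z.095 [[ 576.72057496 -129.79449637]]
brown [176  47  17  22 198]
brown [ 229  148   41   62 1314]
brown [  20  211   67   49 1194]
brown [239 241  22  30 469]
```

```bash
python3 - <<'E'
from h import *
w=np.load('w14.npy',allow_pickle=True).item()
print(ray(w,[(249,147.5),(251,270.5)],.052)*1000)
print(manip.job_done())
E
```

```text
[[ 572.48487524  -15.60984498]
 [ 582.33071256 -198.70781515]]
the job is handed in; nothing more can be done
None
```

The job is handed in at about 51 s. The pale tile is centred and square on the kiln shelf, the dark tile is centred on the press bed, the bar is back over both pins on it, and the weight stands upright on the middle of the bar. From the wrist-camera measurements, everything sits within about 2 mm of where it should be.

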